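# Push the stuck nozzle out of the biscuit-press barrel

## Robot

A 7-joint arm with a two-finger parallel gripper is mounted at the origin on a cart in front of the work surface, level with it; the furniture and walls round the work are solid. World frame = base frame: x ahead of the robot, y to its left, z up, the work surface at z = 0. Lengths are in m, angles in rad, forces in N, time in s.
With the tool pointing down it reaches from about 0.4 to 0.85 m from the base axis. Payload 10.4 kg.
Tool frame: the origin (TCP) lies midway between the tips of the shut fingers; the grasp point (between the pads) lies 19 mm behind it; z points along the fingers, y is the line along which they close (so a half turn about z gives the same grasp; the last joint's range is limited). The gripper opens to 87 mm and grips with 3 to 60 N. Pads are 19 mm wide; open, the fingers measure 117 mm over their backs; the gripper's body (75 mm by 190 mm) begins 51 mm behind the grasp point.
Start: joints at [-1.214, 0.332, -0.065, 1.46, 0.022, 1.35, -0.088], TCP at [0.232, 0.58, 0.223] pointing down, gripper open.
Joint ranges: [-2.6, 2.6], [-0.5, 2.12], [-1.47, 1.34], [0.16, 2.42], [-1.27, 4.41], [0.06, 2.06], [-2.6, 2.6]. Speed limits (rad/s): [2.22, 2.22, 2.79, 2.79, 3.14, 3.14, 3.14].

## Interface

Orientations are given as a unit quaternion [x, y, z, w].
In Python, from bench import r gives the robot as it stands.
- The arm moves only by the tool arm_command, never from a script. Its argument "moves" is one flat list of numbers, 4 for each row, row after row: the shift along the tool's x, y, z in cm, then the turn about the tool's z in degrees. A call has 1 to 12 rows; each row shifts and turns the commanded pose from where the row before left it, along the tool's axes as they then stand; what a row does not reach is not made up. A row lasts 1/12 s, in which the tool goes at most 41.7 mm and 7.16 degrees, less where a joint would pass 70% of its speed; a pose out of reach is approached as far as the arm can. A call with a gripper value outside its range is refused whole. "fingers" is the opening in per cent of the stroke, from 0 (shut) to 100 (fully open), set as the call begins (left out, the last holds). The fingers move at their own pace and stop on an object; "squeeze" is the grip in N (left out, the last holds). Time passes only in rows, so rows that do not move let the fingers close. It gives the time, the measured TCP pose, the force, the opening and the grip force at its end, in the units of the state.
- r.read_state(): the state, without advancing time (a new reading comes with each control period).
- r.camera(name): name is "scene" or "top"; returns the picture (420x560x3 uint8, red, green, blue); there is no depth.
- r.camera_info(name): a dict with "fx", "fy", "cx", "cy" (pixels), "origin" and "attitude" of the camera in the world. Camera axes: x right, y up, looking along -z (the intrinsics and any distortion apply to the point x, -y, -z); pixel columns grow to the right and rows downward; lengths in m; the calibration is good to about 2 mm. A picture is of the moment at which its call begins. camera_info takes no time and is no camera call.
- r.close_job(): hands the job in; it is judged then, once.
The state is a dict: "time": time; "joint_positions": joint angles; "joint_vel": joint speeds; "joint_torque": joint torques, N m; "ee_pos": TCP position; "eef_rot": TCP orientation; "ft_force": force on the tool from outside, world axes, zero at the start; "torque": the same for the moment, N m; "width": finger opening in m; "grip_force": force on a finger pad.
Only numpy, scipy, OpenCV 4.12 (cv2) and the standard library are available. Lean on these libraries where they do the work, as an engineer would, in place of code of your own. Each camera call takes 0.05 s, during which the arm holds its last target. There are 200 camera calls.

## Task

Take the push rod from its wooden rack, put it down through the hole in the top of the cleaning stand, and slowly push the stuck orange nozzle down out of the clear barrel until it stands on the cork pad below and you feel the cork push back firmly; the plastic cracks above 25 N, so feel how hard you press, and do not ram the rod against the stand either. Then draw the rod out and hang it back in the rack by its collar, upright, and let go of it. Leave the jars and pots behind where they stand.

Things in the scene. Friction and masses are not known exactly. Their poses are not given: they have to be found in the camera images.
- stand: Cleaning stand, fixed, 110 x 136 x 125 mm, yaw within 0.6 rad: grey base, two posts, aluminium yoke plate (62 x 124 x 12 mm, top 125 mm up; nuts 5 mm higher, 49 mm either side of its hole along y). A clear tube, the barrel, hangs below it from 113 to 52 mm up, inside 35 mm wide. A cork pad lies under it. Origin: centre of the underside; y along the yoke, z up.
- mouth (a point): Centre of the round guide hole at the top face of the yoke plate, 125 mm above the worktop. The hole is 16 mm wide and goes straight down through the 12 mm plate into the wider barrel.
- nozzle (a joint): Way the orange nozzle (34 mm wide, 24 mm high) has gone down the barrel, m. 0: top 30 mm below the mouth; at 0.043 it is clear of the barrel; between 0.046 and 0.058 it meets the cork, whose height differs each time. Starts at 0 to 0.012. It resists with 7 N plus 4 N per 10 mm/s of speed and stays where left; on the cork the force climbs a further 1 N per 0.1 mm. Cracks above 25 N.
- nozzle_top (a point): Centre of the flat top face of the orange nozzle, which the rod pushes on.
- rack: Wooden rack, fixed, 86 x 126 x 120 mm: a board 12 mm thick on two cheeks, open to the front and back. Origin: centre of the underside, z up. Stands with any yaw within 0.6 rad.
- rack_hole (a point): Centre of the round hole (17 mm wide) at the top face of the rack's board, 120 mm above the worktop. The rod hangs through it with its collar resting on the board.
- rod_grip (a point): Push rod, loose, about 0.15 kg, 152 mm long, upright in the rack: centre of its blue round handle (18 mm wide, 46 mm high), 149 mm above the worktop. 23 mm below this point begins a steel collar (30 mm wide, 6 mm thick); below the collar the shaft, 14 mm wide, goes on 100 mm to the tip. z runs from tip to handle.
- rod_tip (a point): Tip of the push rod, 129 mm below the centre of the handle along the rod; the last 4 mm are tapered to 8 mm wide.
- jam_jar: Bystander: jam jar, 65 mm wide, 94 mm high; origin at the centre of its underside.
- spice_a: Bystander: spice jar, 41 mm wide, 105 mm high; origin at the centre of its underside.
- salt_shaker: Bystander: salt shaker, 44 mm wide, 90 mm high; origin at the centre of its underside.
- tin_small: Bystander: small tin, 57 mm wide, 72 mm high; origin at the centre of its underside.
- yoghurt_pot: Bystander: yoghurt pot, 72 mm wide, 71 mm high; origin at the centre of its underside.
- cork (a joint): How far the cork pad under the barrel is squeezed, m: 0 when nothing presses on it, 0.001 under 10 N. The pad is 46 mm wide and sits on a screw; how high it is set (top 13 to 25 mm above the worktop) is not measured and must be felt.
There are look-alikes about, which are no part of the job. Leave any pink or yellow look-alike of the part that bears rod_grip alone.

How it is judged:
By the outcome, as a careful person would: the job done as asked, in the order asked, and still so for the second after the job is handed in, with the robot touching nothing.
It also fails if it takes over 69 s, if anything falls off the work surface, if the arm or the gripper's body presses on something with over 40 N, if the wrist force passes 120 N, or if a joint passes its speed limit or range.

## Working session

There is one attempt and no reset: what is moved stays moved. The work goes in short steps, Python scripts to look and compute and a tool call to move; the robot and the scene stay as the last step left them, time stands still between calls to the robot, and variables do not carry over. Pictures are saved under pics/ and viewed, at most 10 in all, crops included, and the job is handed in when it is done.

Besides the shell and the picture viewer there is one more tool, called after "Request:" by a JSON object that holds its "api" and its "payload", one argument or row to a line. arm_command: Moves the arm, as the interface text tells. Its arguments: {"type":"object","properties":{"moves":{"type":"array"},"fingers":{"type":"number"},"squeeze":{"type":"number"}},"required":["moves"]}

```bash
mkdir -p pics
python3 - <<'E'
from bench import r
import cv2,numpy as np
for n in("scene","top"):
    im=r.camera(n); cv2.imwrite(f"pics/{n}0.png",im[:,:,::-1]); print(n,r.camera_info(n))
s=r.read_state(); print(s)
E
```

```text
scene {'fx': 515.468565376303, 'fy': 515.468565376303, 'cx': 282.9149309331154, 'cy': 217.5051736411801, 'origin': array([-0.16244277, -0.68916158,  1.04178745]), 'attitude': array([ 0.37104999, -0.15554019, -0.36034671,  0.84159337])}
top {'fx': 494.2768220935062, 'fy': 494.2768220935062, 'cx': 276.95809171423844, 'cy': 198.10450366344804, 'origin': array([0.39842916, 0.03784254, 1.53266174]), 'attitude': array([-0.03283252,  0.04052081,  0.71344032, -0.6987725 ])}
{'time': 0.1, 'joint_positions': array([-1.21359959,  0.33277294, -0.06469268,  1.46084196,  0.02159504,
        1.34991084, -0.0884992 ]), 'joint_vel': array([-9.34336966e-04, -1.92942597e-03, -6.40166344e-05, -2.60286776e-03,
        3.47074547e-04,  5.55860733e-04, -1.34137610e-03]), 'joint_torque': array([ 8.53528818e-04, -6.24546218e+01,  2.39489781e-02, -3.90719104e+01,
       -6.15200121e-02,  3.64479795e-02,  6.47024876e-05]), 'ee_pos': array([0.23158591, 0.5801416 , 0.22186314]), 'eef_rot': array([ 1.88753319e-01,  9.82024339e-01, -6.12386264e-04, -9.00774326e-05]), 'ft_force': array([-0.53437581, -0.56307503, -0.6561394 ]), 'torque': array([-0.02993426,  0.04242574,  0.02032054]), 'grip_force': 0.0, 'width': 0.08715886265434243}
```

View pics/scene0.png

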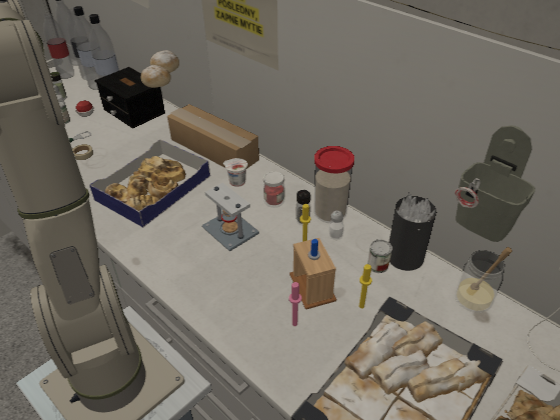

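View pics/top0.png

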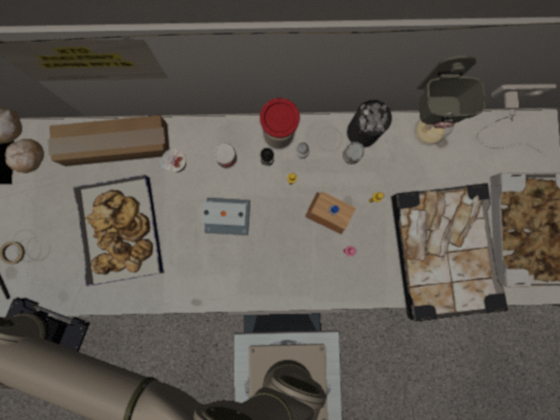

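The scene picture shows candidates: blue rod in the wooden rack (scene 314,245; top 335,210), pink rod (295,300; top 350,251), and yellow rods (305,222 and 364,285; top 292,178 and 377,197). The blue-handled one in the rack fits the description. The stand is at scene (230,210), top (227,215). Next I confirm in one enlarged crop and measure.

```bash
cat > h.py <<'E'
import cv2,numpy as np
from scipy.spatial.transform import Rotation as R
from bench import r
def ray(n,px):
    c=r.camera_info(n); d=np.array([(px[0]-c['cx'])/c['fx'],-(px[1]-c['cy'])/c['fy'],-1.])
    return np.array(c['origin']),R.from_quat(c['attitude']).apply(d)
def plane(n,px,z):
    o,d=ray(n,px); return o+d*(z-o[2])/d[2]
def proj(n,p):
    c=r.camera_info(n); q=R.from_quat(c['attitude']).inv().apply(np.array(p)-c['origin'])
    return np.array([c['cx']+c['fx']*q[0]/-q[2],c['cy']+c['fy']*q[1]/q[2]])
def two(a,b):
    (o1,d1),(o2,d2)=ray("scene",a),ray("top",b)
    t=np.linalg.lstsq(np.c_[d1,-d2],o2-o1,rcond=None)[0]
    p,q=o1+d1*t[0],o2+d2*t[1]; return (p+q)/2,np.linalg.norm(p-q)
def blobs(im,lo,hi,box,amin=8):
    x0,y0,x1,y1=box; m=cv2.inRange(cv2.cvtColor(im[y0:y1,x0:x1],cv2.COLOR_RGB2HSV),lo,hi)
    n,l,st,c=cv2.connectedComponentsWithStats(m)
    return [(c[i]+[x0,y0],st[i,4],st[i,:4]+[x0,y0,0,0]) for i in range(1,n) if st[i,4]>=amin]
E
python3 - <<'E'
from h import *
S=cv2.imread("pics/scene0.png");T=cv2.imread("pics/top0.png")
a=cv2.resize(S[180:250,195:265],(400,400),interpolation=3);b=cv2.resize(T[190:240,200:250],(400,400),interpolation=3)
# rows: enlarge
c=cv2.resize(S[230:310,285:345],(300,400),interpolation=3)
top=np.hstack([cv2.resize(S[180:250,195:265],(400,300),interpolation=3)*1,cv2.resize(T[190:240,195:255],(400,300),interpolation=3)])
bot=np.hstack([cv2.resize(S[230:310,285:345],(400,300),interpolation=3),cv2.resize(T[185:240,300:360],(400,300),interpolation=3)])
cv2.imwrite("pics/crop.png",np.clip(np.vstack([top,bot])*1.3,0,255).astype(np.uint8))
S=S[:,:,::-1].copy();T=T[:,:,::-1].copy()
B=((100,130,60),(130,255,255))
print("blueS",blobs(S,*B,(285,230,345,310)));print("blueT",blobs(T,*B,(300,185,360,240)))
print("orangeT",blobs(T,(3,100,60),(20,255,255),(195,190,255,240),3))
for n,im,box in(("S",S,(195,180,265,250)),("T",T,(195,190,255,240))):print("dark",n,blobs(im,(0,0,0),(180,255,70),box,4))
E
```

```text
blueS [(array([314.06521739, 247.15217391]), np.int32(92), array([311, 239,   7,  17]))]
blueT [(array([334.51724138, 208.89655172]), np.int32(29), array([332, 206,   6,   6]))]
orangeT [(array([223.15789474, 213.15789474]), np.int32(19), array([221, 211,   5,   5]))]
dark S [(array([197.60606061, 181.87878788]), np.int32(33), array([195, 180,   9,   7])), (array([216.33333333, 188.25      ]), np.int32(12), array([215, 187,   4,   4])), (array([237.61538462, 205.38461538]), np.int32(13), array([236, 204,   4,   4])), (array([240., 216.]), np.int32(5), array([240, 214,   1,   5])), (array([219.16666667, 219.66666667]), np.int32(6), array([218, 219,   4,   2])), (array([241. , 227.5]), np.int32(4), array([241, 226,   1,   4])), (array([230.5 , 233.75]), np.int32(8), array([227, 233,   8,   2])), (array([245.        , 240.38709677]), np.int32(31), array([231, 232,  28,  18])), (array([241.        , 236.64285714]), np.int32(14), array([238, 234,   6,   5]))]
dark T [(array([206., 212.]), np.int32(9), array([205, 211,   3,   3])), (array([240.28571429, 214.        ]), np.int32(7), array([239, 213,   3,   3]))]
```

View pics/crop.png

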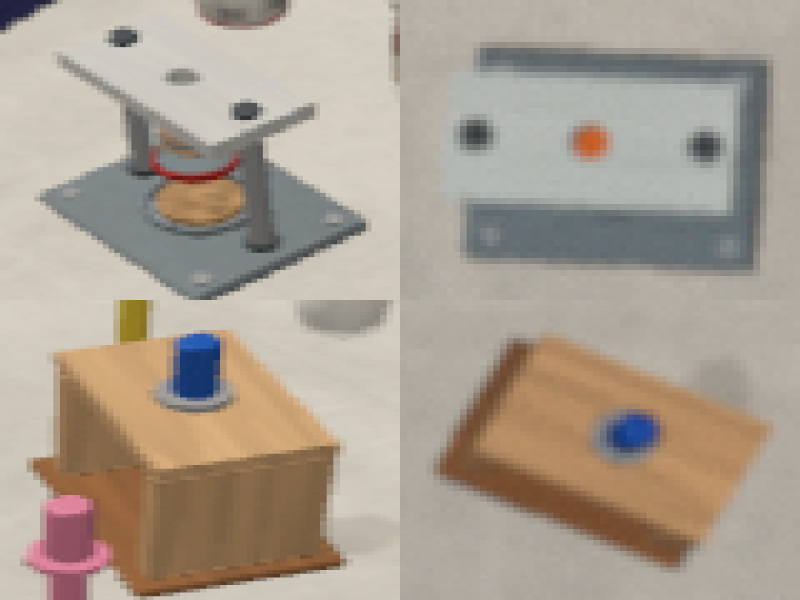

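Run:
```python
from h import *
print("grip",plane("scene",(314.07,247.15),.149),plane("top",(334.52,208.9),.149),two((314.07,247.15),(334.52,208.9)))
nS=[(216.33,188.25),(237.6,205.4)];nT=[(206,212),(240.3,214)]
for a,b in zip(nS,nT): print("nut",plane("scene",a,.1285),plane("top",b,.1285),two(a,b))
# hole in crop at (182,77)->scene px
print("mouth S",plane("scene",(195+182*70/400-.5+.1,180+77*70/300-.4),.125))
S=cv2.imread("pics/scene0.png")[:,:,::-1].copy();T=cv2.imread("pics/top0.png")[:,:,::-1].copy()
# rack board corners (top crop 400x300 of 60x55)
tc=[(550-400,335-300),(770-400,425-300),(690-400,545-300),(470-400,450-300)]
c=np.array([plane("top",(300+x*60/400-.5,185+y*55/300-.5),.12)for x,y in tc]);print("rack",c,c.mean(0),[np.linalg.norm(c[i]-c[i-1])for i in range(4)])
sc=[(55,355-300),(232,330-300),(340,443-300),(150,470-300)]
c=np.array([plane("scene",(285+x*60/400-.5,230+y*80/300-.5),.12)for x,y in sc]);print("rack",c,c.mean(0),[np.linalg.norm(c[i]-c[i-1])for i in range(4)])
for n in("yS",(305,222)),("yS2",(364,285)),("p",(295,300)): print(n[0],plane("scene",n[1],.1))
for n in((266,156),(302,150),(354,153)): print(plane("top",n,.09))
s=r.read_state();print(R.from_quat(s['eef_rot']).as_matrix())
```

```text
grip [ 0.51158198 -0.14020469  0.149     ] [ 0.50860253 -0.13991988  0.149     ] (array([ 0.50935509, -0.14052174,  0.15062853]), np.float64(0.0023718586840433997))
nut [0.5115952  0.22177587 0.1285    ] [0.50888764 0.22361494 0.1285    ] (array([0.5101688 , 0.22259428, 0.12870108]), np.float64(0.0032676971405260413))
nut [0.50320711 0.12477526 0.1285    ] [0.5011824  0.12622913 0.1285    ] (array([0.50215373, 0.12545284, 0.12858366]), np.float64(0.0024894731178400084))
mouth S [0.50681194 0.1743138  0.125     ]
rack [[ 0.56359197 -0.1092788   0.12      ]
 [ 0.5139779  -0.20267454  0.12      ]
 [ 0.45161085 -0.16594672  0.12      ]
 [ 0.50344097 -0.07297647  0.12      ]] [ 0.50815542 -0.13771913  0.12      ] [np.float64(0.0702566881763129), np.float64(0.10575594137915297), np.float64(0.07237805287512143), np.float64(0.10644166835001054)]
rack [[ 0.50459973 -0.07680994  0.12      ]
 [ 0.56822148 -0.10953294  0.12      ]
 [ 0.51743456 -0.20443548  0.12      ]
 [ 0.45365771 -0.17019291  0.12      ]] [ 0.51097837 -0.14024282  0.12      ] [np.float64(0.10637419734803293), np.float64(0.07154384053102923), np.float64(0.10763736785620641), np.float64(0.07238812128183328)]
yS [ 0.60235235 -0.03071312  0.1       ]
yS2 [ 0.53605233 -0.27767048  0.1       ]
p [ 0.39109748 -0.18984173  0.1       ]
[0.67447756 0.05030042 0.09      ]
[ 0.69045646 -0.0567899   0.09      ]
[ 0.67843909 -0.21091567  0.09      ]
[[-9.28744353e-01  3.70720596e-01 -4.08096342e-04]
 [ 3.70720817e-01  9.28743619e-01 -1.16875160e-03]
 [-5.42634171e-05 -1.23676126e-03 -9.99999234e-01]]
```

The crop confirms the blue handle with a steel collar, hanging in the wooden rack. The two views agree: grip ≈ (0.510, -0.140, 0.150), against the expected 0.149. The stand's nuts are 98 mm apart as given, at z ≈ 0.1285, which puts the mouth at about (0.506, 0.174). Now I move over.

Request:
{"api": "arm_command", "payload": {
  "moves": [-2,-1.1,0,0,-3.5,-1.95,0,0,-3.5,-1.95,0,0,-3.5,-1.95,0,0,-3.5,-1.95,0,0,-3.5,-1.95,0,0,-3.5,-1.95,0,0,-3.5,-1.95,0,0,-3.5,-1.95,0,0,-1.5,-0.85,0,0,-1.9,-3.55,0,0,-1.9,-3.55,0,0],
  "fingers": 100,
  "squeeze": 50
}}

```text
time: 1.1
ee_pos: [0.4681, 0.2198, 0.2219]
eef_rot: [0.188, 0.982, -0.0, -0.0]
ft_force: [0.9, 1.2, -0.1]
width: 0.0867
grip_force: 0.0
```

Request:
{"api": "arm_command", "payload": {
  "moves": [-1.9,-3.55,0,0,-1.9,-3.55,0,0,-1.9,-3.55,0,0,-1.9,-3.55,0,0,-1.9,-3.55,0,0,-1.9,-3.55,0,0,-1.9,-3.55,0,0,-1.9,-3.55,0,0,-1.9,-3.55,0,0,0,0,0,0,0,0,0,0]
}}

```text
time: 2.02
ee_pos: [0.5079, -0.142, 0.2222]
eef_rot: [0.191, 0.982, -0.0, -0.0]
ft_force: [-0.1, 0.4, -0.7]
width: 0.0868
grip_force: 0.0
```

Request:
{"api": "arm_command", "payload": {
  "moves": [-0.12,0.27,0,0,0,0,1.5,0,0,0,2.0,0,0,0,2.0,0,0,0,1.5,0,0,0,1.0,0,0,0,0.7,0,0,0,0.4,0,0,0,0.2,0,0,0,0,0]
}}

```text
time: 2.85
ee_pos: [0.5109, -0.1371, 0.1297]
eef_rot: [0.189, 0.982, 0.0, 0.0]
ft_force: [-0.1, 0.1, -0.6]
width: 0.0871
grip_force: 0.0
```

Request:
{"api": "arm_command", "payload": {
  "moves": [0,0,0,0,0,0,0,0,0,0,0,0,0,0,0,0,0,0,0,0,0,0,0,0,0,0,0,0,0,0,0,0],
  "fingers": 0,
  "squeeze": 50
}}

```text
time: 3.52
ee_pos: [0.5106, -0.1374, 0.1295]
eef_rot: [0.189, 0.982, 0.0, 0.0]
ft_force: [0.0, 0.2, 0.6]
width: 0.0413
grip_force: 0.0
```

Request:
{"api": "arm_command", "payload": {
  "moves": [-0.05,-0.25,0,0,0,0,0,0,0,0,0,0,0,0,0,0,0,0,0,0,0,0,0,0]
}}

```text
time: 4.02
ee_pos: [0.5102, -0.14, 0.1295]
eef_rot: [0.189, 0.982, -0.0, 0.0]
ft_force: [-0.2, -0.2, 0.3]
width: 0.0167
grip_force: 50.0
```

Request:
{"api": "arm_command", "payload": {
  "moves": [0,0,-0.3,0,0,0,-0.7,0,0,0,-1.5,0,0,0,-2,0,0,0,-2,0,0,0,-2,0,0,0,-2,0,0,0,-1.5,0,0,0,-1,0,0,0,-0.5,0,0,0,0,0,0,0,0,0]
}}

```text
time: 5.02
ee_pos: [0.5099, -0.1398, 0.2639]
eef_rot: [0.189, 0.982, -0.0, -0.0]
ft_force: [-0.6, 0.1, -1.5]
width: 0.0167
grip_force: 50.0
```

```bash
cat > d.py <<'E'
from h import *
import sys
s=r.read_state();p=s['ee_pos'];M=R.from_quat(s['eef_rot']).as_matrix()
print("t",s['time'],"p",p,"F",s['ft_force'],"w",s['width'],"tilt",M[:,2])
t=np.array([float(v) for v in sys.argv[1:4]]);print("tool cm",M.T@(t-p)*100)
E
python3 d.py 0.506 0.174 0.280
python3 - <<'E'
from h import *
S=r.camera("scene");T=r.camera("top")
B=((100,130,60),(130,255,255))
a=cv2.resize(S[120:320,240:400],(400,500),interpolation=3);b=cv2.resize(T[150:270,290:386],(400,500),interpolation=3)
cv2.imwrite("pics/lift.png",np.hstack([a,b])[:,:,::-1])
E
```

```text
t 5.0167 p [ 0.50994877 -0.13976924  0.26391114] F [-0.5512367   0.09525091 -1.52935081] w 0.016723710167055462 tilt [-7.80246885e-04  1.38569750e-04 -9.99999686e-01]
tool cm [11.99664884 28.99590771 -1.60422998]
```

View pics/lift.png

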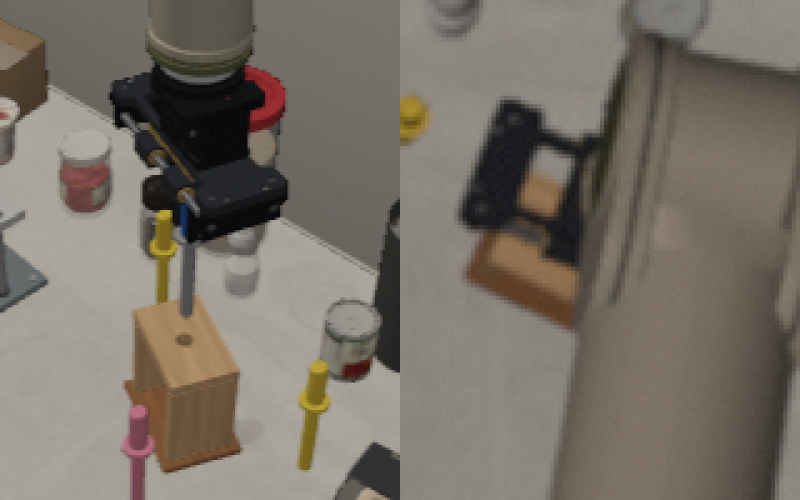

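The picture shows the rod lifted and upright (tip at crop 187,316) with the rack hole below it (184,340). I now carry it over the stand.

Request:
{"api": "arm_command", "payload": {
  "moves": [0.6,1.45,0,0,1.2,2.9,0,0,1.4,3.4,0,0,1.4,3.4,0,0,1.4,3.4,0,0,1.4,3.4,0,0,1.4,3.4,0,0,1.4,3.4,0,0,1.0,2.4,0,0,0.6,1.45,0,0,0.2,0.4,0,0,0,0,0,0]
}}

```text
time: 6.12
ee_pos: [0.5057, 0.1748, 0.2636]
eef_rot: [0.188, 0.982, -0.001, -0.001]
ft_force: [-1.5, -1.3, -1.7]
width: 0.0169
grip_force: 50.0
```

Run:
```python
from h import *
print(r.read_state()['ee_pos'],r.read_state()['ft_force'])
S=r.camera("scene");cv2.imwrite("pics/over_raw.png",S[:,:,::-1])
cv2.imwrite("pics/over.png",cv2.resize(S[150:225,195:275],(800,600)[:2] if 0 else (640,600),interpolation=3)[:,:,::-1])
```

```text
[0.50572042 0.17481842 0.26358353] [-1.45013898 -1.2703774  -1.65666295]
```

View pics/over.png

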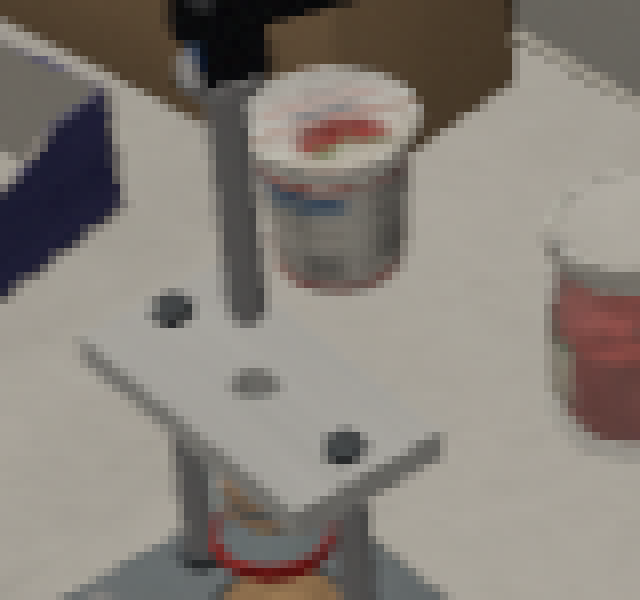

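The picture shows the rod tip at crop (249,320) and the hole at (256,383). Next I work out the horizontal offset.

```bash
python3 - <<'E'
from h import *
f=lambda x,y:np.array([195+x/8-.5+.06,150+y/8-.5+.06])
H=plane("scene",f(256,383),.125);print("hole",H)
for z in(.154,.17,.20,.22):
    print(z,"want",(proj("scene",[H[0],H[1],z])-[194.56,149.56])*8)
I=cv2.imread("pics/over_raw.png",0).astype(float)
for row in range(164,192,2): # rod edges by gradient
    g=np.gradient(cv2.GaussianBlur(I,(3,1),.6)[row,216:234]);c=np.arange(216,234)
    w=np.clip(-g,0,None)
    print(row,I[row,218:232].astype(int))
r0=I[193:204,220:236].astype(int);print(r0)
E
python3 d.py 0.506 0.174 0.264
```

```text
hole [0.50739235 0.1745133  0.125     ]
0.154 want [249.19293708 317.70752173]
0.17 want [245.35489363 280.8934991 ]
0.2 want [237.99472149 210.2956678 ]
0.22 want [232.96529788 162.05407876]
164 [112  77  76  76  75  74  73  84 149 170 165 165 166 155]
166 [157 158 142 104  76  74  74  68 160 179 168 163 163 155]
168 [160 160 152 115  76  75  75  70 145 171 171 174 176 164]
170 [159 158 158 125  78  76  74  70 103 115 119 132 154 165]
172 [157 156 157 124  79  76  75  72  96 110  98  97 110 113]
174 [157 158 158 141 101  76  75  73  81 120 113  84  70  63]
176 [156 156 156 141 102  77  76  74  66 134 135 108  99  90]
178 [159 158 158 150 114  76  77  75  69 138 150 125 108 103]
180 [158 158 160 161 127  77  76  75  70 118 143 127 109 110]
182 [158 160 161 162 135  90  77  76  71  99 147 139 108 101]
184 [162 162 161 160 143 102  76  75  73  81 141 161 141 104]
186 [153 161 161 161 144 105  77  76  74  66 136 162 162 163]
188 [ 53 137 162 161 160 126  77  75  74  67 135 161 162 162]
190 [144 162 163 163 163 161 138 106 107 144 160 160 159 159]
[[162 161 161 161 163 163 162 161 160 16
[... 203 characters left out ...]
161 160 160 160 160 160]
 [161 160 159 153 122  97 101 103 102 129 155 161 160 160 160 161]
 [161 161 159 146 112  94 100 103 101 117 150 162 161 160 159 160]
 [160 160 160 159 144 127 121 124 135 152 160 161 162 162 161 160]
 [160 160 160 160 159 159 158 159 161 160 159 159 161 161 162 160]
 [160 160 160 161 160 160 158 157 158 160 160 159 159 161 161 161]
 [160 160 159 160 161 160 159 158 157 158 160 160 159 159 160 161]
 [159 160 160 160 160 161 161 160 159 158 158 159 160 160 159 160]]
t 6.1667 p [0.506132  0.1732143 0.2638649] F [-0.42210986 -0.89417595 -2.00731664] w 0.01679167718528944 tilt [-9.34813243e-04 -1.00515515e-03 -9.99999058e-01]
tool cm [ 0.04139514  0.06805968 -0.01357613]
```

```bash
cat > ax.py <<'E'
from h import *
def edge(v,x0): # half-level crossings of dark band
    i=int(np.argmin(v)); lo=np.median(np.sort(v)[:4]); 
    def cross(step):
        j=i
        while abs(v[j]-lo)<40: j+=step
        h=lo+40; a,b=v[j-step],v[j]; return x0+j-step+step*(h-a)/(b-a)
    return (cross(-1)+cross(1))/2
def run(H,rows,x0=218,x1=232,k=4):
    P=[];I=0
    for _ in range(k):
        P.append(r.read_state()['ee_pos']); I=I+cv2.cvtColor(r.camera("scene"),cv2.COLOR_RGB2GRAY).astype(float)/k
    print(np.round(P,4))
    zz=np.linspace(.14,.25,40); q=np.array([proj("scene",[H[0],H[1],z]) for z in zz])
    for row in rows:
        c=edge(I[row,x0:x1],x0); w=np.interp(-row,-q[:,1],q[:,0]); print(row,round(c,2),"want",round(w,2))
    print(I[187:193,220:230].astype(int))
    M=R.from_quat(r.camera_info("scene")['attitude']).as_matrix();print("cam x",M[:,0])
if __name__=="__main__": run([0.5074,0.1745],[178,180,182,184,186,188])
E
python3 ax.py; python3 d.py 0.506 0.174 0.264
```

```text
[[0.5061 0.1732 0.2639]
 [0.5064 0.1724 0.2641]
 [0.5065 0.1721 0.2644]
 [0.5065 0.1721 0.2645]]
178 225.3 want 224.54
180 225.54 want 224.75
182 225.72 want 224.96
184 225.82 want 225.16
186 226.08 want 225.37
188 218.08 want 225.58
[[161 161 161 142 101  76  76  72  78 141]
 [163 161 161 148 110  77  75  73  74 139]
 [165 164 162 156 123  81  76  73 105 147]
 [164 165 164 162 154 128 103 106 145 160]
 [163 164 164 164 162 160 160 160 160 160]
 [162 162 162 163 164 162 161 160 160 160]]
cam x [ 0.691915   -0.72195718 -0.0056101 ]
t 6.3667 p [0.50651658 0.17234474 0.2645776 ] F [ 0.27147539 -0.63243428 -1.9244547 ] w 0.016708601629225866 tilt [ 7.68115527e-05 -1.14298934e-04 -9.99999991e-01]
tool cm [0.10965696 0.13433366 0.05773733]
```

Run:
```python
from h import *
I=sum(cv2.cvtColor(cv2.imread(f"pics/{n}.png"),cv2.COLOR_BGR2GRAY).astype(float) for n in("scene0","over_raw"))/2
T=cv2.imread("pics/top0.png");TI=cv2.cvtColor(T,cv2.COLOR_BGR2GRAY).astype(float)
def cen(I,cx,cy,h,t=12):
    p=I[cy-h:cy+h+1,cx-h:cx+h+1]; bg=np.median(np.r_[p[0],p[-1],p[:,0],p[:,-1]]); w=np.clip(bg-p-t,0,None)
    y,x=np.mgrid[cy-h:cy+h+1,cx-h:cx+h+1]; return np.array([(w*x).sum(),(w*y).sum()])/w.sum()
a,b,h=cen(I,216,188,4),cen(I,238,205,4),cen(I,226,198,5)
A,B=plane("scene",a,.1285),plane("scene",b,.1285);print(a,b,h,A,B,(A+B)/2,np.linalg.norm(A-B),"hole",plane("scene",h,.125))
# undo x-ray: hole from top by saturation
sat=255-cv2.cvtColor(T,cv2.COLOR_BGR2HSV)[:,:,1].astype(float)
a,b,h=cen(TI,206,212,3),cen(TI,240,214,3),cen(sat,223,213,4,30)
A,B=plane("top",a,.1295),plane("top",b,.1295);print(a,b,h,A,B,(A+B)/2,np.linalg.norm(A-B),"hole",plane("top",h,.125))
print(I[193:203,219:234].astype(int))
```

```text
[216.14790777 188.35098207] [237.97336924 205.86594853] [226.35043668 197.48508006] [0.51095306 0.22180755 0.1285    ] [0.50260987 0.12264108 0.1285    ] [0.50678147 0.17222432 0.1285    ] 0.09951682006724812 hole [0.50685444 0.17477269 0.125     ]
[205.8673913 211.9576087] [240.30607735 214.02209945] [223.22848665 213.25445104] [0.50893749 0.22385815 0.1295    ] [0.50104592 0.12614978 0.1295    ] [0.5049917  0.17500396 0.1295    ] 0.09802654214607816 hole [0.50456947 0.17505381 0.125     ]
[[160 159 159 159 160 161 161 160 159 158 157 157 157 157 157]
 [159 160 160 159 158 159 160 161 160 159 158 158 158 158 157]
 [158 158 159 159 159 158 158 156 156 158 159 158 157 158 158]
 [158 158 157 158 159 146 122 111 114 133 153 159 158 158 157]
 [159 159 158 157 151 120  95  99 101 101 127 153 159 158 158]
 [158 158 158 157 144 110  92  99 101  99 116 148 160 159 158]
 [158 158 158 158 157 143 125 119 122 133 150 158 159 159 159]
 [158 158 158 158 158 157 157 157 157 158 158 156 157 158 159]
 [157 157 157 158 158 158 158 156 156 156 157 158 157 157 158]
 [157 157 157 158 158 158 158 157 156 155 156 158 158 157 157]]
```

Request:
{"api": "arm_command", "payload": {
  "moves": [0.15,0.24,0,0,0,0,0.5,0,0,0,0.7,0,0,0,0.7,0,0,0,0,0,0,0,0,0,0,0,0,0,0,0,0,0]
}}

```text
time: 7.03
ee_pos: [0.5059, 0.1768, 0.2458]
eef_rot: [0.189, 0.982, 0.0, 0.0]
ft_force: [-0.4, 1.2, -1.7]
width: 0.0169
grip_force: 50.0
```

```bash
python3 - <<'E'
import ax
ax.run([0.5069,0.1748],[178,180,182,184,186,188,190,192,193])
E
python3 d.py 0.506 0.1749 0.2445
```

```text
[[0.5059 0.1768 0.2458]
 [0.5059 0.1768 0.2458]
 [0.5059 0.1768 0.2458]
 [0.5059 0.1768 0.2458]]
178 224.11 want 224.32
180 224.21 want 224.53
182 224.45 want 224.74
184 224.76 want 224.95
186 224.89 want 225.16
188 218.08 want 225.37
190 225.38 want 225.57
192 225.62 want 225.78
193 225.49 want 225.89
[[161 160 143 103  76  75  73  99 146 163]
 [163 161 144 103  77  76  72  81 139 161]
 [165 164 145 104  77  76  73  82 139 160]
 [164 165 156 117  77  76  74  66 136 161]
 [163 163 156 118  76  76  74  67 135 160]
 [162 161 162 127  77  76  73  68 115 151]]
cam x [ 0.691915   -0.72195718 -0.0056101 ]
t 7.2333 p [0.50581569 0.17678377 0.24570686] F [-0.10641134 -0.3924921  -2.43985623] w 0.01691003648037349 tilt [ 2.54032239e-04  2.50706524e-04 -9.99999936e-01]
tool cm [-0.08693211 -0.16816287  0.12064378]
```

Request:
{"api": "arm_command", "payload": {
  "moves": [-0.04,-0.1,0,0,0,0,0,0,0,0,0.2,0,0,0,0.2,0,0,0,0.2,0,0,0,0.1,0,0,0,0.1,0,0,0,0.1,0,0,0,0.1,0]
}}

```text
time: 7.98
ee_pos: [0.5058, 0.1757, 0.2355]
eef_rot: [0.189, 0.982, 0.0, 0.0]
ft_force: [-0.3, 1.0, -2.3]
width: 0.017
grip_force: 50.0
```

Tip is just above the plate. I ease it in gently.

Request:
{"api": "arm_command", "payload": {
  "moves": [0,0,0.1,0,0,0,0.1,0,0,0,0.1,0,0,0,0.1,0,0,0,0.1,0,0,0,0,0]
}}

```text
time: 8.48
ee_pos: [0.5057, 0.1756, 0.2303]
eef_rot: [0.189, 0.982, -0.0, -0.0]
ft_force: [0.2, 0.6, -2.5]
width: 0.0167
grip_force: 50.0
```

Request:
{"api": "arm_command", "payload": {
  "moves": [0,0,0.1,0,0,0,0.1,0,0,0,0.15,0,0,0,0.15,0,0,0,0.2,0,0,0,0.2,0,0,0,0.2,0,0,0,0.2,0]
}}

```text
time: 9.15
ee_pos: [0.5058, 0.1756, 0.2173]
eef_rot: [0.189, 0.982, 0.0, 0.0]
ft_force: [0.5, -0.7, -1.2]
width: 0.0168
grip_force: 50.0
```

Request:
{"api": "arm_command", "payload": {
  "moves": [0,0,0.2,0,0,0,0.2,0,0,0,0.2,0,0,0,0.1,0,0,0,0.1,0,0,0,0.08,0,0,0,0.08,0,0,0,0.08,0,0,0,0.08,0,0,0,0.08,0,0,0,0.08,0,0,0,0.08,0]
}}

```text
time: 10.15
ee_pos: [0.5058, 0.1756, 0.2039]
eef_rot: [0.189, 0.982, 0.0, 0.0]
ft_force: [1.1, -0.6, -1.8]
width: 0.0169
grip_force: 50.0
```

Request:
{"api": "arm_command", "payload": {
  "moves": [0,0,0.08,0,0,0,0.08,0,0,0,0.08,0,0,0,0.08,0,0,0,0.08,0,0,0,0.08,0,0,0,0.08,0,0,0,0.08,0,0,0,0.08,0,0,0,0.08,0,0,0,0.08,0,0,0,0.08,0]
}}

```text
time: 11.15
ee_pos: [0.5061, 0.1758, 0.195]
eef_rot: [0.189, 0.982, 0.0, 0.0]
ft_force: [-0.1, -1.9, 7.2]
width: 0.0168
grip_force: 50.0
```

Request:
{"api": "arm_command", "payload": {
  "moves": [0,0,0.08,0,0,0,0.08,0,0,0,0.08,0,0,0,0.08,0,0,0,0.08,0,0,0,0.08,0,0,0,0.08,0,0,0,0.08,0,0,0,0.08,0,0,0,0.08,0,0,0,0.08,0,0,0,0.08,0]
}}

```text
time: 12.15
ee_pos: [0.5063, 0.1758, 0.1859]
eef_rot: [0.189, 0.982, 0.001, 0.001]
ft_force: [-0.6, -1.4, 9.6]
width: 0.0171
grip_force: 50.0
```

Request:
{"api": "arm_command", "payload": {
  "moves": [0,0,0.08,0,0,0,0.08,0,0,0,0.08,0,0,0,0.08,0,0,0,0.08,0,0,0,0.08,0,0,0,0.08,0,0,0,0.08,0,0,0,0.08,0,0,0,0.08,0,0,0,0.08,0,0,0,0.08,0]
}}

```text
time: 13.15
ee_pos: [0.5063, 0.1758, 0.1764]
eef_rot: [0.189, 0.982, 0.001, 0.001]
ft_force: [-1.3, -1.6, 9.0]
width: 0.0168
grip_force: 50.0
```

Request:
{"api": "arm_command", "payload": {
  "moves": [0,0,0.08,0,0,0,0.08,0,0,0,0.08,0,0,0,0.08,0,0,0,0.08,0,0,0,0.08,0,0,0,0.08,0,0,0,0.08,0,0,0,0.08,0,0,0,0.08,0,0,0,0.08,0,0,0,0.08,0]
}}

```text
time: 14.15
ee_pos: [0.5063, 0.1757, 0.1668]
eef_rot: [0.189, 0.982, 0.001, 0.001]
ft_force: [-1.0, -1.1, 9.7]
width: 0.0169
grip_force: 50.0
```

Request:
{"api": "arm_command", "payload": {
  "moves": [0,0,0.06,0,0,0,0.06,0,0,0,0.06,0,0,0,0.06,0,0,0,0.06,0,0,0,0.05,0,0,0,0.04,0,0,0,0.04,0]
}}

```text
time: 14.82
ee_pos: [0.5062, 0.1757, 0.1622]
eef_rot: [0.189, 0.982, 0.0, 0.001]
ft_force: [-1.2, -1.1, 7.2]
width: 0.0168
grip_force: 50.0
```

Request:
{"api": "arm_command", "payload": {
  "moves": [0,0,0.03,0,0,0,0.03,0,0,0,0.03,0,0,0,0.03,0,0,0,0.03,0]
}}

```text
time: 15.23
ee_pos: [0.5062, 0.1757, 0.1607]
eef_rot: [0.189, 0.982, 0.0, 0.001]
ft_force: [-1.0, -2.0, 6.8]
width: 0.0168
grip_force: 50.0
```

Request:
{"api": "arm_command", "payload": {
  "moves": [0,0,0.03,0,0,0,0.03,0,0,0,0.03,0,0,0,0.03,0]
}}

```text
time: 15.57
ee_pos: [0.5062, 0.1757, 0.1595]
eef_rot: [0.189, 0.982, 0.0, 0.001]
ft_force: [-0.3, -2.2, 6.9]
width: 0.017
grip_force: 50.0
```

Request:
{"api": "arm_command", "payload": {
  "moves": [0,0,0.03,0,0,0,0.03,0,0,0,0.03,0,0,0,0.03,0]
}}

```text
time: 15.9
ee_pos: [0.5062, 0.1757, 0.1583]
eef_rot: [0.189, 0.982, 0.0, 0.001]
ft_force: [-0.7, -1.9, 6.3]
width: 0.017
grip_force: 50.0
```

Request:
{"api": "arm_command", "payload": {
  "moves": [0,0,0.03,0,0,0,0.03,0,0,0,0.03,0,0,0,0.03,0]
}}

```text
time: 16.23
ee_pos: [0.5063, 0.1757, 0.1571]
eef_rot: [0.189, 0.982, 0.0, 0.001]
ft_force: [-0.9, -2.5, 6.4]
width: 0.0168
grip_force: 50.0
```

Request:
{"api": "arm_command", "payload": {
  "moves": [0,0,0.03,0,0,0,0.03,0,0,0,0.03,0,0,0,0.03,0]
}}

```text
time: 16.57
ee_pos: [0.5062, 0.1757, 0.1559]
eef_rot: [0.189, 0.982, 0.0, 0.001]
ft_force: [-0.4, -1.4, 6.2]
width: 0.0168
grip_force: 50.0
```

Request:
{"api": "arm_command", "payload": {
  "moves": [0,0,0.03,0,0,0,0.03,0,0,0,0.03,0,0,0,0.03,0]
}}

```text
time: 16.9
ee_pos: [0.5062, 0.1757, 0.1547]
eef_rot: [0.189, 0.982, 0.0, 0.001]
ft_force: [-0.8, -2.2, 7.4]
width: 0.0166
grip_force: 50.0
```

Request:
{"api": "arm_command", "payload": {
  "moves": [0,0,0.03,0,0,0,0.03,0,0,0,0.03,0,0,0,0.03,0]
}}

```text
time: 17.23
ee_pos: [0.5062, 0.1757, 0.1535]
eef_rot: [0.189, 0.982, 0.0, 0.001]
ft_force: [0.2, -2.7, 6.6]
width: 0.0168
grip_force: 50.0
```

Request:
{"api": "arm_command", "payload": {
  "moves": [0,0,0.03,0,0,0,0.03,0,0,0,0.03,0,0,0,0.03,0]
}}

```text
time: 17.57
ee_pos: [0.5062, 0.1757, 0.1523]
eef_rot: [0.189, 0.982, 0.0, 0.001]
ft_force: [-0.3, -2.7, 6.4]
width: 0.0168
grip_force: 50.0
```

Request:
{"api": "arm_command", "payload": {
  "moves": [0,0,0.03,0,0,0,0.03,0,0,0,0.03,0,0,0,0.03,0]
}}

```text
time: 17.9
ee_pos: [0.5062, 0.1757, 0.1511]
eef_rot: [0.189, 0.982, 0.0, 0.001]
ft_force: [-0.3, -1.4, 8.5]
width: 0.0171
grip_force: 50.0
```

Request:
{"api": "arm_command", "payload": {
  "moves": [0,0,0.02,0,0,0,0.02,0]
}}

```text
time: 18.07
ee_pos: [0.5063, 0.1757, 0.1509]
eef_rot: [0.189, 0.982, 0.001, 0.001]
ft_force: [-1.3, -1.9, 9.0]
width: 0.017
grip_force: 50.0
```

Request:
{"api": "arm_command", "payload": {
  "moves": [0,0,0.02,0,0,0,0.02,0,0,0,0,0]
}}

```text
time: 18.32
ee_pos: [0.5064, 0.1757, 0.1507]
eef_rot: [0.189, 0.982, 0.001, 0.001]
ft_force: [-1.4, -2.5, 10.5]
width: 0.0167
grip_force: 50.0
```

Request:
{"api": "arm_command", "payload": {
  "moves": [0,0,0.03,0,0,0,0.03,0,0,0,0,0]
}}

```text
time: 18.57
ee_pos: [0.5066, 0.1757, 0.1504]
eef_rot: [0.189, 0.982, 0.001, 0.001]
ft_force: [-1.6, -2.8, 11.8]
width: 0.017
grip_force: 50.0
```

Request:
{"api": "arm_command", "payload": {
  "moves": [0,0,0.03,0,0,0,0.03,0,0,0,0.03,0,0,0,0,0]
}}

```text
time: 18.9
ee_pos: [0.5068, 0.1758, 0.15]
eef_rot: [0.189, 0.982, 0.001, 0.001]
ft_force: [-2.5, -2.6, 15.4]
width: 0.017
grip_force: 50.0
```

Request:
{"api": "arm_command", "payload": {
  "moves": [0,0,0.03,0,0,0,0.02,0,0,0,0,0,0,0,0,0]
}}

```text
time: 19.23
ee_pos: [0.5069, 0.1758, 0.1497]
eef_rot: [0.189, 0.982, 0.001, 0.001]
ft_force: [-3.0, -3.1, 16.2]
width: 0.0171
grip_force: 50.0
```

The cork pushes back firmly: about 16 N measured, or 18 N with the rod's weight added, against 7 N while sliding. Now I withdraw.

Request:
{"api": "arm_command", "payload": {
  "moves": [0,0,-0.1,0,0,0,-0.2,0,0,0,-0.4,0,0,0,-0.8,0,0,0,-1,0,0,0,-1,0,0,0,-1,0,0,0,-1,0,0,0,-1,0,0,0,-1,0,0,0,-1,0,0,0,-1,0]
}}

```text
time: 20.23
ee_pos: [0.5055, 0.176, 0.2435]
eef_rot: [0.189, 0.982, 0.0, -0.0]
ft_force: [0.0, 0.5, -2.5]
width: 0.0169
grip_force: 50.0
```

Request:
{"api": "arm_command", "payload": {
  "moves": [0,0,-0.8,0,0,0,-0.8,0,0,0,-0.6,0,0,0,-0.3,0,0,0,0,0]
}}

```text
time: 20.65
ee_pos: [0.506, 0.1758, 0.268]
eef_rot: [0.189, 0.982, 0.0, 0.0]
ft_force: [0.4, 0.4, -2.3]
width: 0.0168
grip_force: 50.0
```

```bash
python3 d.py 0.5101 -0.1400 0.2639
python3 - <<'E'
from h import *
S=r.camera("scene")
cv2.imwrite("pics/out.png",cv2.resize(S[130:260,180:280],(460,598),interpolation=3)[:,:,::-1])
E
```

```text
t 20.65 p [0.50595172 0.17575404 0.26798555] F [ 0.36519781  0.35006901 -2.34979891] w 0.016765031672305402 tilt [ 7.30039861e-04  5.09825569e-04 -9.99999604e-01]
tool cm [-12.09128496 -29.17176262   0.39276023]
```

View pics/out.png

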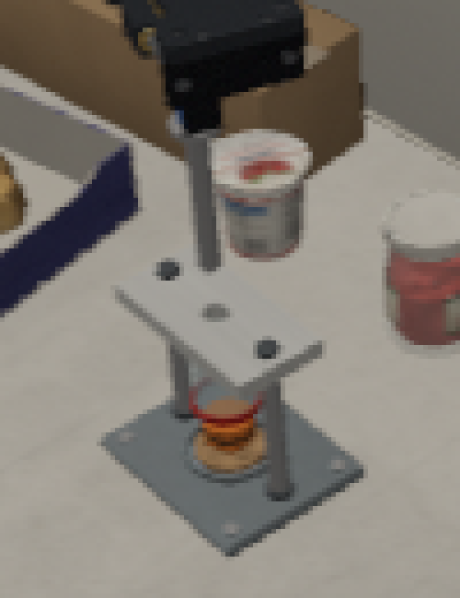

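The picture shows the orange nozzle at crop (230,430) on the cork, clear of the barrel, and the rod out. I return to the rack.

Request:
{"api": "arm_command", "payload": {
  "moves": [-0.6,-1.45,0,0,-1.2,-2.9,0,0,-1.4,-3.4,0,0,-1.4,-3.4,0,0,-1.4,-3.4,0,0,-1.4,-3.4,0,0,-1.4,-3.4,0,0,-1.4,-3.4,0,0,-1.0,-2.4,0,0,-0.6,-1.45,0,0,-0.3,-0.6,0,0,0,0,0,0]
}}

```text
time: 21.7
ee_pos: [0.5095, -0.1417, 0.2669]
eef_rot: [0.19, 0.982, -0.0, -0.0]
ft_force: [0.0, 0.4, -2.6]
width: 0.0169
grip_force: 50.0
```

Request:
{"api": "arm_command", "payload": {
  "moves": [0,0,0.5,0,0,0,0.5,0,0,0,0.5,0,0,0,0,0,0,0,0,0,0,0,0,0,0,0,0,0]
}}

```text
time: 22.28
ee_pos: [0.51, -0.1402, 0.2525]
eef_rot: [0.189, 0.982, 0.0, 0.0]
ft_force: [-0.6, -0.1, -1.7]
width: 0.017
grip_force: 50.0
```

```bash
python3 d.py 0.5101 -0.1400 0.2345
python3 - <<'E'
from h import *
S=r.camera("scene");print(r.read_state()['ee_pos'])
cv2.imwrite("pics/rack_raw.png",S[:,:,::-1])
cv2.imwrite("pics/rack.png",cv2.resize(S[215:275,280:350],(700,600),interpolation=3)[:,:,::-1])
H=plane("scene",(313.6,256),.12)
I=cv2.cvtColor(S,cv2.COLOR_RGB2GRAY)
for z in(.125,.14,.16,.18): print(z,proj("scene",[.5116,-.1402,z]))
print("hole exp",proj("scene",[.5116,-.1402,.12]))
for row in range(238,264): print(row,I[row,305:326])
E
```

```text
t 22.2833 p [ 0.50999132 -0.14022402  0.25252578] F [-0.60115569 -0.07949659 -1.70807273] w 0.016963060354312248 tilt [ 3.61339520e-04  1.28303586e-04 -9.99999926e-01]
tool cm [-1.27618203e-03  2.43783306e-02  1.80258421e+00]
[ 0.50999536 -0.14030793  0.25254967]
0.125 [313.72664866 254.00684586]
0.14 [313.94235423 249.73919467]
0.16 [314.23547664 243.93988135]
0.18 [314.5350939  238.01206974]
hole exp [313.65551777 255.41414313]
238 [ 97  91 143 163 162 162 152 117  82  79  78  77  93 129 149 156 159 162
 164 163 163]
239 [ 96  91 143 165 164 156 144 114  81  79  78  77  92 126 142 155 160 160
 162 164 163]
240 [ 96 109 142 147 139 136 129 104  82  78  77  75  91 124 139 149 157 160
 161 162 163]
241 [137 140 143 144 141 137 124  98  80  79  78  76 106 129 137 141 154 161
 159 160 162]
242 [136 139 142 143 142 139 125  98  80  78  78  75 107 131 136 138 148 158
 161 160 159]
243 [136 138 141 143 143 142 128  99  79  78  78  74 108 133 137 137 141 154
 160 162 161]
244 [136 139 142 142 143 143 129  99  79  78  77  74 111 135 138 136 138 147
 157 162 161]
245 [136 138 143 143 142 143 
[... 999 characters left out ...]
1  81  83  89  93  92  98 123 137 138 140 141 142
 144 143 138]
257 [142 142 141 138 138 124  99  89  88  88  88 111 134 140 138 139 140 141
 142 144 141]
258 [141 142 142 140 137 138 137 128 112 112 117 132 142 142 140 139 140 141
 142 144 143]
259 [140 141 142 141 139 137 138 140 146 148 146 142 142 142 141 139 139 140
 141 142 144]
260 [140 140 141 142 139 137 138 139 143 148 147 144 142 142 142 141 138 140
 141 142 143]
261 [139 139 141 141 140 138 138 140 143 147 149 146 142 141 141 141 139 140
 142 141 142]
262 [139 139 139 140 141 139 137 138 142 146 148 148 143 141 140 141 140 142
 145 142 141]
263 [139 138 138 139 140 140 137 137 141 145 148 149 146 142 141 141 141 141
 145 144 141]
```

View pics/rack.png

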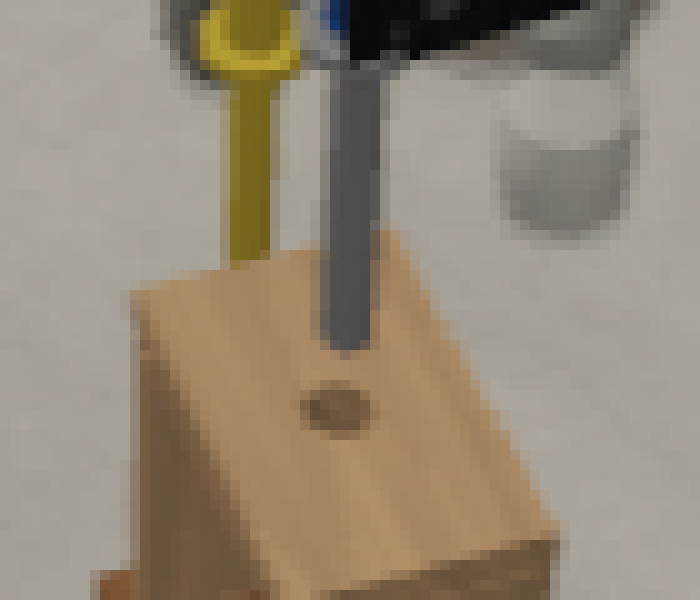

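Rod axis (column 314.0) lines up with the rack hole (313.5, 255.7), and the encoders match the pose at grasp. I lower it gently.

Request:
{"api": "arm_command", "payload": {
  "moves": [0,0,0.5,0,0,0,0.5,0,0,0,0.4,0,0,0,0.3,0,0,0,0.2,0,0,0,0.15,0,0,0,0.1,0,0,0,0.1,0,0,0,0.1,0,0,0,0.1,0,0,0,0,0]
}}

```text
time: 23.25
ee_pos: [0.5098, -0.1404, 0.2277]
eef_rot: [0.189, 0.982, 0.0, -0.0]
ft_force: [0.1, 0.6, -2.3]
width: 0.017
grip_force: 50.0
```

Request:
{"api": "arm_command", "payload": {
  "moves": [0,0,0.1,0,0,0,0.1,0,0,0,0.1,0,0,0,0.1,0,0,0,0.1,0,0,0,0.1,0,0,0,0,0]
}}

```text
time: 23.83
ee_pos: [0.5098, -0.1404, 0.2216]
eef_rot: [0.189, 0.982, 0.0, -0.0]
ft_force: [0.6, -0.1, -2.0]
width: 0.0166
grip_force: 50.0
```

Request:
{"api": "arm_command", "payload": {
  "moves": [0,0,0.2,0,0,0,0.3,0,0,0,0.4,0,0,0,0.5,0,0,0,0.5,0,0,0,0.5,0,0,0,0.5,0,0,0,0.5,0,0,0,0.5,0,0,0,0.4,0,0,0,0.2,0]
}}

```text
time: 24.75
ee_pos: [0.5096, -0.1403, 0.1761]
eef_rot: [0.189, 0.982, 0.0, -0.0]
ft_force: [0.2, 0.9, -1.2]
width: 0.0169
grip_force: 50.0
```

Request:
{"api": "arm_command", "payload": {
  "moves": [0,0,0.3,0,0,0,0.5,0,0,0,0.5,0,0,0,0.5,0,0,0,0.5,0,0,0,0.5,0,0,0,0.5,0,0,0,0.4,0,0,0,0.3,0,0,0,0.2,0,0,0,0,0]
}}

```text
time: 25.67
ee_pos: [0.5097, -0.1404, 0.1344]
eef_rot: [0.189, 0.982, -0.0, -0.0]
ft_force: [0.9, 0.7, -1.7]
width: 0.0169
grip_force: 50.0
```

Request:
{"api": "arm_command", "payload": {
  "moves": [0,0,0.15,0,0,0,0.1,0,0,0,0.1,0,0,0,0.05,0,0,0,0.05,0,0,0,0,0]
}}

```text
time: 26.17
ee_pos: [0.5098, -0.1404, 0.1303]
eef_rot: [0.189, 0.982, 0.0, -0.0]
ft_force: [-1.0, -0.1, -2.5]
width: 0.0172
grip_force: 50.0
```

Request:
{"api": "arm_command", "payload": {
  "moves": [0,0,0.04,0,0,0,0.04,0,0,0,0.04,0,0,0,0,0]
}}

```text
time: 26.5
ee_pos: [0.5099, -0.1404, 0.1295]
eef_rot: [0.189, 0.982, 0.0, 0.0]
ft_force: [-2.6, 0.7, 4.6]
width: 0.017
grip_force: 50.0
```

The collar rests on the board. I release it.

Request:
{"api": "arm_command", "payload": {
  "moves": [0,0,0,0,0,0,0,0,0,0,0,0,0,0,0,0,0,0,0,0,0,0,0,0,0,0,0,0,0,0,0,0,0,0,0,0,0,0,0,0],
  "fingers": 100
}}

```text
time: 27.33
ee_pos: [0.5098, -0.1404, 0.1291]
eef_rot: [0.189, 0.982, 0.0, -0.0]
ft_force: [0.4, -0.1, -0.3]
width: 0.0756
grip_force: 0.0
```

Request:
{"api": "arm_command", "payload": {
  "moves": [0,0,-0.3,0,0,0,-0.7,0,0,0,-1.2,0,0,0,-2,0,0,0,-2,0,0,0,-2,0,0,0,-2,0,0,0,-1.5,0,0,0,-1,0,0,0,0,0]
}}

```text
time: 28.17
ee_pos: [0.5108, -0.1408, 0.2589]
eef_rot: [0.189, 0.982, 0.0, 0.002]
ft_force: [-0.7, -0.2, -0.4]
width: 0.0872
grip_force: 0.0
```

Request:
{"api": "arm_command", "payload": {
  "moves": [1.4,3.2,0,0,1.4,3.2,0,0,1.4,3.2,0,0,1.4,3.2,0,0,1.4,3.2,0,0,0.7,1.6,0,0,0,0,0,0,0,0,0,0]
}}

```text
time: 28.83
ee_pos: [0.5032, 0.0522, 0.2554]
eef_rot: [0.188, 0.982, -0.0, -0.0]
ft_force: [-0.2, -0.9, 0.0]
width: 0.0869
grip_force: 0.0
```

Run:
```python
from h import *
s=r.read_state();print(s['time'],s['ee_pos'],s['width'],s['ft_force'])
S=r.camera("scene");print(blobs(S,(100,130,60),(130,255,255),(285,220,345,310)))
cv2.imwrite("pics/end.png",cv2.resize(S[120:330,180:420],(800,600) if 0 else (686,600),interpolation=3)[:,:,::-1])
```

```text
28.8333 [0.50320118 0.05221026 0.25544424] 0.08692335751831738 [-0.19731702 -0.946785    0.01912071]
[(array([314.09677419, 247.38709677]), np.int32(93), array([311, 239,   7,  18]))]
```

View pics/end.png

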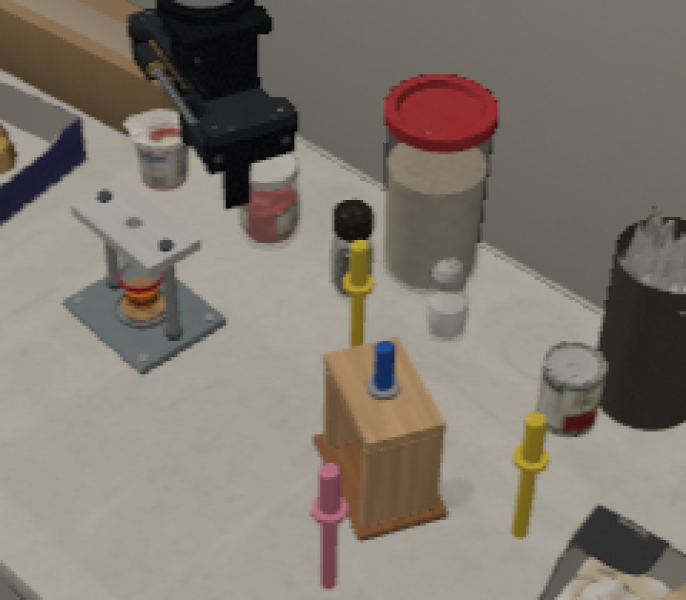

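The picture shows the rod hanging upright by its collar in the rack at crop (384,365). The nozzle stands on the cork, the bystanders look undisturbed, and the gripper is clear. I hand in.

```bash
python3 -c "
from bench import r
print(r.close_job())"
```

```text
the job is handed in; nothing more can be done
None
```

The job is handed in at about 29 s: the nozzle stands on the cork, pressed to about 18 N at the last reading, and the rod hangs upright in its rack, released; the jars and pots look undisturbed.

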